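# Switch off the hotplate and hang up the pouring jug

### The arm

A 6-joint arm with a two-finger parallel gripper is mounted at the origin on the work surface. World frame = base frame: x ahead of the robot, y to its left, z up, the work surface at z = 0. Lengths are in m, angles in rad, forces in N, time in s.
With the tool pointing down it reaches from about 0.35 to 0.775 m from the base axis. Payload 7.3 kg.
Tool frame: the origin (TCP) lies midway between the tips of the shut fingers; the grasp point (between the pads) lies 19 mm behind it (robot.grip_depth is the z of the grasp point in the tool frame, in m); z points along the fingers, y is the line along which they close (so a half turn about z gives the same grasp; the last joint's range is limited). The gripper opens to 92 mm and grips with 3 to 60 N. Pads are 19 mm wide; open, the fingers measure 130 mm over their backs; the gripper's body (75 mm by 190 mm) begins 47 mm behind the grasp point.
Start: joints at [-1.455, 0.342, 1.524, -0, 1.275, -0.146], TCP at [0.136, -0.507, 0.227] pointing down, gripper open.
Joint ranges: [-2.53, 2.53], [-0.77, 2.02], [0.04, 2.7], [-1, 4.14], [0.28, 2.66], [-3.11, 3.11]. Speed limits (rad/s): [2.57, 2.57, 3.14, 3.14, 3.14, 3.14].

### API

Orientations are given as [roll, pitch, yaw] about the fixed x, y, z axes, in that order (R = Rz(yaw) Ry(pitch) Rx(roll)).
In Python, from cell import robot, viewer gives the robot as it stands.
- The arm moves only by the tool step_arm, never from a script. Its argument "increments" is a list of rows, each an object with "delta_pos": the shift along the tool's x, y, z in cm, a list of three; "dr": the turn, a rotation vector about the tool's x, y, z in degrees, a list of three; "fingers": the closure, from -1 (fully open) to 1 (shut), so that 0 is half open. In form: [{"delta_pos": [tx, ty, tz], "dr": [wx, wy, wz], "fingers": fingers}, ...]. A call has exactly 5 rows; each row is the pose to reach, as a shift and turn from the pose commanded when the call began, along the tool's axes at that moment; what a row does not reach only later rows make up. A row lasts 1/8 s, in which the tool goes at most 62.5 mm and 10.7 degrees, less where a joint would pass 70% of its speed; a pose out of reach is approached as far as the arm can. A call with a gripper value outside its range is refused whole. The fingers move at their own pace and stop on an object; "newtons" is the grip in N (left out, the last holds). Time passes only in rows, so rows that repeat a pose let the fingers close, or fill a call up. It gives the time, the measured TCP pose, the force, the opening and the grip force at its end, in the units of the state.
- robot.observe(): the state, without advancing time (a new reading comes with each control period).
- viewer.read_camera(name): name is "side" or "top" or "wrist"; returns the picture (480x640x3 uint8, red, green, blue); there is no depth.
- viewer.camera_params(name): a dict with "K" (3x3 intrinsics, pixels), "T" (4x4, takes a point from camera to world coordinates). Camera axes: x right, y down, z forward; pixel columns grow to the right and rows downward; lengths in m; the calibration is good to about 2 mm. A picture is of the moment at which its call begins: read the wrist's pose just before it. camera_params takes no time and is no camera call; for the wrist camera it gives the pose at the moment of the call.
- robot.hand_in(): hands the job in; it is judged then, once.
The state is a dict: "time": time; "qpos": joint angles; "qvel": joint speeds; "joint_efforts": joint torques, N m; "tool_pos": TCP position; "tool_rot": TCP orientation; "contact_force": force on the tool from outside, world axes, zero at the start; "torque": the same for the moment, N m; "opening": finger opening in m; "grip_force": force on a finger pad.
Only numpy, scipy, OpenCV 4.12 (cv2) and the standard library are available. Lean on these libraries where they do the work, as an engineer would, in place of code of your own. Each camera call takes 0.05 s, during which the arm holds its last target. There are 200 camera calls.

### The job

The pouring is done. First switch the little hotplate off, with the jug still standing on its ring: press the dial in, turn it one step anticlockwise until its pointer is at the white OFF dot, and let it spring back out. Then take the steel jug off the ring and hang it by its handle on the hook of the stand, let it come to rest there, and leave the other things on the table where they are.

Things in the scene. Friction and masses are not known exactly. Their poses are not given: they have to be found in the camera images.
- hotplate: white single-ring hotplate fixed to the table; body 210 x 240 mm, 65 mm high. Along its front (its -x side, towards the robot) runs an aluminium console 240 mm wide that slopes down to the front: its outward normal leans 30 degrees from vertical towards the hotplate's -x. Origin: on the table under the body; x to the back, y to the left, z up
- ring_top (a point): centre of the top of the hotplate's black iron ring (155 mm across, 77 mm above the table; 30 mm along +x from the hotplate's origin); the jug stands on it, up to 30 mm off centre
- dial_grip (a point): point on the axis of the black dial in the middle of the console, 34 mm out from its face. z: along the axis, out of the console; x: along the dial's grip bar to the end with the white pointer line; turns with the dial. Bar 44 mm long, 13 mm thick (y), 27 mm high, its top 6 mm above this point; it stands on a round flange 52 mm across whose top is 20 mm below this point
- dial (a joint): angle of the dial, rad, growing clockwise seen from outside the console: 0 at OFF (pointer straight up the slope, white dot), 0.9 at low (small orange dot; where it starts, within 0.04), 1.8 at high (red dot). A key inside locks it (0.07 rad of play) at each position; it turns, easily, only while pressed fully in
- dial_push (a joint): how far the dial is pressed in along its axis, m: 0 out, 0.006 fully in, against a spring (4 N to start, 9 N fully in). Let go, it springs out by itself if the dial is within 0.07 rad of a position; between positions it stays in
- jug: small empty steel pouring jug, 0.13 to 0.21 kg: 58 mm across, 85 mm high, thin wall, straight-sided up to 58 mm, slightly waisted above. Origin: centre of its underside; z up; the ear-shaped handle points along its +x, in its x-z plane: an 8 mm round bar from x 27, z 74 mm over x 50, z 78 and x 64, z 71, down to x 64, z 54 and back to x 28, z 22 mm
- jug_loop (a point): middle of the opening of the jug's handle (jug x 45, z 60 mm), with about 13 mm free all round
- jug_eye (a point): point in the upper outer corner of the jug's handle opening (jug x 56, z 66 mm): where the middle of the hook bar lies once the jug hangs freely, tipped about 60 degrees by its own weight
- stand: hook stand fixed to the table: round wooden foot 130 mm across, upright white post 12 mm thick and 208 mm high. Its one hook is a smooth 10 mm round white bar pointing along the stand's -x (towards the robot's side), nearly level, with an upturned end, in its x-z plane. Origin: centre of the foot on the table; z up
- hook_root (a point): middle of the hook bar where it leaves the post (stand x 0, z 198 mm)
- hook_bend (a point): middle of the hook bar where it bends up (stand x -70, z 203 mm)
- hook_tip (a point): middle of the rounded end of the hook bar (stand x -90, z 215 mm); the end itself is 5 mm farther
- frit_cup: clear plastic cup, 48 mm across, 45 mm high, standing beside the hotplate on its -y side; leave alone. Origin: centre of its underside
- glass_tile: fused-glass tile, 60 x 60 x 7 mm, sand and blue, lying behind the stand; leave alone. Origin: centre of its underside
- marker: grey marker pen with black cap, 130 mm long (its x), 12 mm thick, lying in front of the stand; leave alone. Origin: centre of its underside
- votive: green glass jar with aluminium lid, 56 mm across, 70 mm high, behind the stand; leave alone. Origin: centre of its underside
- stir_stick: wooden stirring stick, 150 mm long (its x), 14 mm wide, 6 mm high, lying beside the hotplate on its +y side; leave alone. Origin: centre of its underside
There are look-alikes about, which are no part of the job. Of the things that look like the stand, the larger one is meant. There is more than one size of the jug; the one meant has the size given above.

How it is judged:
By the outcome, as a careful person would: the job done as asked, in the order asked, and still so for the second after the job is handed in, with the robot touching nothing.
It also fails if it takes over 72 s, if anything falls off the work surface, if the arm or the gripper's body presses on something with over 40 N, if the wrist force passes 120 N, or if a joint passes its speed limit or range.

## Working session

There is one attempt and no reset: what is moved stays moved. The work goes in short steps, Python scripts to look and compute and a tool call to move; the robot and the scene stay as the last step left them, time stands still between calls to the robot, and variables do not carry over. Pictures are saved under pics/ and viewed, at most 10 in all, crops included, and the job is handed in when it is done.

Besides the shell and the picture viewer there is one more tool, called after ">>>" as name(argument=value, ...), one argument or row to a line, values as JSON. step_arm: Moves the arm, as the interface text tells. Its arguments: {"type":"object","properties":{"increments":{"type":"array"},"newtons":{"type":"number"}},"required":["increments"]}

```bash
ls; mkdir -p pics; python3 - <<'E'
from cell import robot, viewer
import cv2,numpy as np
for n in("side","top"):
    im=viewer.read_camera(n); cv2.imwrite(f"pics/{n}0.png",im[:,:,::-1])
    p=viewer.camera_params(n); print(n,p["K"].round(1).tolist(),p["T"].round(4).tolist())
print(robot.grip_depth, robot.observe())
E
```

```text
pics
side [[584.1, 0.0, 320.0], [0.0, 584.1, 246.5], [0.0, 0.0, 1.0]] [[-0.9355, -0.1617, 0.3142, -0.0163], [-0.3527, 0.4814, -0.8024, 1.195], [-0.0215, -0.8615, -0.5074, 0.9241], [0.0, 0.0, 0.0, 1.0]]
top [[494.7, 0.0, 320.2], [0.0, 494.7, 234.6], [0.0, 0.0, 1.0]] [[0.0195, -0.9895, 0.1435, 0.3261], [-0.9992, -0.0241, -0.0304, -0.003], [0.0335, -0.1428, -0.9892, 1.1166], [0.0, 0.0, 0.0, 1.0]]
-0.0188 {'time': 0.1, 'qpos': array([-1.45500599e+00,  3.42674499e-01,  1.52488227e+00, -2.15811209e-05,
        1.27540109e+00, -1.45986715e-01]), 'qvel': array([ 0.0001495 , -0.00111141, -0.00240958,  0.00058842,  0.00086472,
        0.00055967]), 'joint_efforts': array([ 3.26931789e-03, -4.31999981e+01, -2.44696480e+01,  7.18645309e-02,
        5.25353872e-02, -6.21376989e-05]), 'tool_pos': array([ 0.13585006, -0.50676056,  0.22611701]), 'tool_rot': array([-3.14023896e+00, -1.78177625e-04,  2.61783224e-01]), 'contact_force': array([-0.42460524, -0.30103273, -1.26104153]), 'torque': array([0.02450348, 0.0229444 , 0.04794625]), 'grip_force': 0.0, 'opening': 0.09197542891494466}
```

View pics/side0.png

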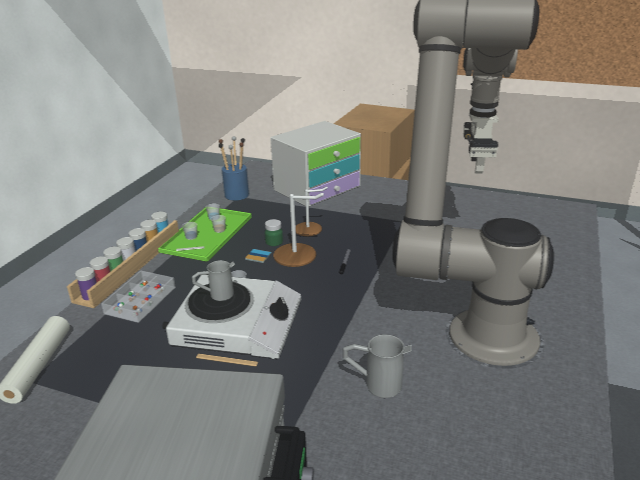

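View pics/top0.png

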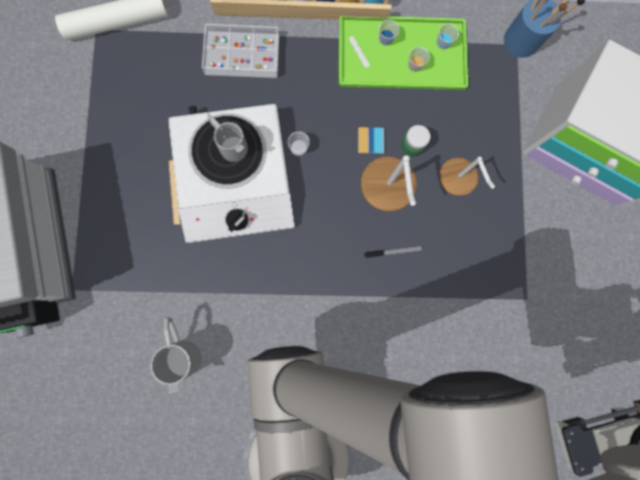

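The side view shows the meant jug on the ring (~220,280), the dial (~280,309), and the larger stand (foot ~295,255, hook ~290-325,195). The large look-alike jug stands at (385,365). In the top view the ring is at (228,150), the dial at (237,219), the stand foot at (388,183), with the smaller stand to its right.

```bash
cat > h.py <<'E'
import numpy as np,cv2
from scipy.spatial.transform import Rotation as R
from cell import robot,viewer
def ray(p,uv):
    d=p["T"][:3,:3]@np.linalg.inv(p["K"])@np.array([uv[0],uv[1],1.]); return p["T"][:3,3],d/np.linalg.norm(d)
def onz(p,uv,z):
    c,d=ray(p,uv); return c+d*(z-c[2])/d[2]
def tri(obs):
    A=np.zeros((3,3));b=np.zeros(3)
    for p,uv in obs:
        c,d=ray(p,uv);M=np.eye(3)-np.outer(d,d);A+=M;b+=M@c
    return np.linalg.solve(A,b)
def proj(p,X):
    T=np.linalg.inv(p["T"]);q=p["K"]@(T[:3,:3]@np.asarray(X)+T[:3,3]);return q[:2]/q[2]
def go(pos,Rt,grasp=False):
    """delta for target; Rt Rotation; pos of TCP (or grasp point)"""
    s=robot.observe();R0=R.from_euler('xyz',s["tool_rot"]);pos=np.array(pos,float)
    if grasp: pos=pos-Rt.apply([0,0,robot.grip_depth])
    return R0.inv().apply(pos-s["tool_pos"])*100,(R0.inv()*Rt).as_rotvec(degrees=True)
def mat(x,y,z): return R.from_matrix(np.c_[x,y,z])
np.set_printoptions(precision=4,suppress=True)
E
python3 - <<'E'
from h import *
pt,ps=viewer.camera_params("top"),viewer.camera_params("side")
t=cv2.imread("pics/top0.png");s=cv2.imread("pics/side0.png")
c=lambda im,x,y,w,h,k:cv2.resize(im[y:y+h,x:x+w],(w*k,h*k),interpolation=cv2.INTER_CUBIC)
o=np.zeros((600,800,3),np.uint8)
a=c(t,165,100,133,150,3);o[:450,:399]=a
a=c(s,165,255,133,110,3);o[:330,400:799]=a
a=c(t,355,150,110,48,3);o[452:596,:330]=a
a=c(s,265,180,70,90,3);o[330:600,400:610]=a
cv2.imwrite("pics/c1.png",o)
hsv=cv2.cvtColor(t,cv2.COLOR_BGR2HSV)
m=cv2.inRange(hsv,(5,80,40),(20,255,200));cs,_=cv2.findContours(m,0,2)
for k in cs:
    if cv2.contourArea(k)>300: e=cv2.minEnclosingCircle(k);print(e,onz(pt,e[0],0.01))
E
```

```text
((458.2105407714844, 176.5263214111328), 19.704618453979492) [ 0.6308 -0.3551  0.01  ]
((388.0423583984375, 183.6864471435547), 27.785573959350586) [ 0.6092 -0.1913  0.01  ]
((300.0, 7.5), 88.17180633544922) [1.0403 0.0226 0.01  ]
```

View pics/c1.png

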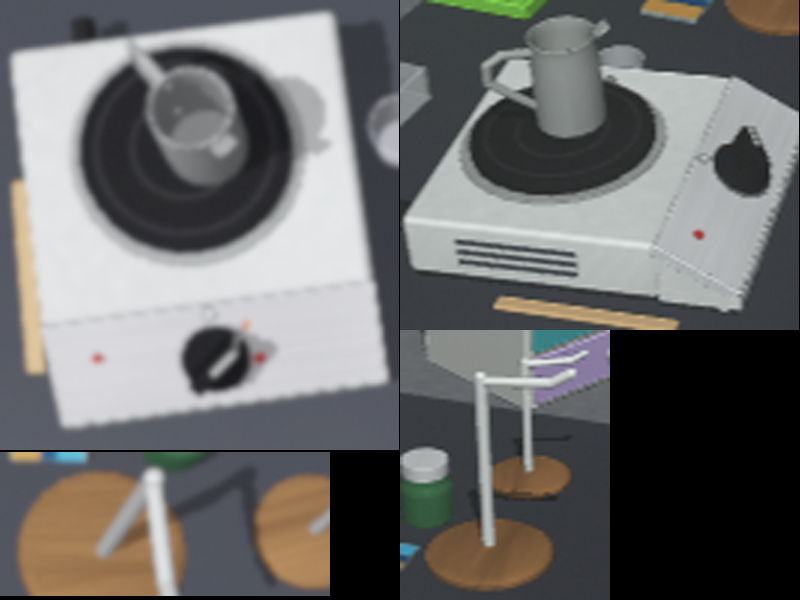

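The crop gives the hotplate corners, the crease, the dial (crop 215,358; pointer to upper right, at the orange dot), and the jug with its handle towards the back left. It also shows the stand's root and hook in both views.

```bash
python3 - <<'E'
from h import *
pt,ps=viewer.camera_params("top"),viewer.camera_params("side")
T=lambda x,y:(165+x/3-.33,100+y/3-.33)
S=lambda x,y:(165+(x-400)/3-.33,255+y/3-.33)
BL,BR,CL,CR=[onz(pt,T(*q),.065) for q in[(12,52),(333,13),(42,325),(362,284)]]
print(BL,BR,CL,CR)
for a,b in((BR,BL),(CR,CL)): d=b-a;print(np.linalg.norm(d),np.degrees(np.arctan2(-d[0],d[1])))
for a,b in((CL,BL),(CR,BR)): d=b-a;print(np.linalg.norm(d),np.degrees(np.arctan2(d[1],d[0])))
g=onz(pt,T(187,150),.077);print("ring",g, onz(ps,S(563,138),.077))
print("offdot",tri([(pt,T(209,314)),(ps,S(703,157))]))
print("reddot",tri([(pt,T(97,358)),(ps,S(699,235))]))
print("dial",onz(pt,T(216,359),.06))
print("rim",onz(pt,T(190,106),.162),onz(ps,S(567,36),.162),tri([(pt,T(190,106)),(ps,S(567,36))]))
print("handle",tri([(pt,T(133,43)),(ps,S(484,70))]),onz(pt,T(133,43),.147))
root=tri([(pt,(406,158.3)),(ps,(291.7,197))]);print("root",root,onz(pt,(406,158.3),.2))
print("tip",tri([(pt,(411,203)),(ps,(322,195))]),onz(pt,(411,203),.217),onz(ps,(322,195),.217))
t=cv2.imread("pics/top0.png");print(onz(pt,(389,183.3),.012))
m=t[150:215,395:425].min(2)
for r in range(150,212,4): 
    x=np.where(t[r,395:425].min(1)>150)[0]; print(r,x.min()+395 if len(x) else None,x.max()+395 if len(x) else None)
E
```

```text
[0.7322 0.3034 0.065 ] [0.7701 0.0695 0.065 ] [0.529  0.2694 0.065 ] [0.5651 0.042  0.065 ]
0.23696094850364952 9.22377334663446
0.23026472790381278 9.036926247199961
0.20603167761536204 9.514673996270174
0.20685714955067677 7.658243048507364
ring [0.6578 0.1704 0.077 ] [0.6528 0.1834 0.077 ]
offdot [0.5409 0.1515 0.0621]
reddot [0.508  0.2321 0.0504]
dial [0.5083 0.1453 0.06  ]
rim [0.661  0.1556 0.162 ] [0.6526 0.1583 0.162 ] [0.6584 0.1548 0.1599]
handle [0.7101 0.1991 0.1426] [0.7095 0.1986 0.147 ]
root [ 0.6124 -0.195   0.1952] [ 0.6117 -0.1938  0.2   ]
tip [ 0.5207 -0.2003  0.2126] [ 0.5204 -0.1992  0.217 ] [ 0.5167 -0.1917  0.217 ]
[ 0.6096 -0.1932  0.012 ]
150 None None
154 None None
158 403 408
162 401 408
166 398 409
170 395 409
174 395 410
178 405 410
182 406 411
186 406 411
190 407 412
194 407 412
198 409 413
202 410 415
206 None None
210 None None
```

```bash
cat >> h.py <<'E'
psi=np.radians(9.);xh=np.array([np.cos(psi),np.sin(psi),0]);n=np.cos(np.pi/6)*np.array([0,0,1.])-.5*xh
u=.5*np.array([0,0,1.])+np.cos(np.pi/6)*xh
def dialR(a):
    b=R.from_rotvec(-a*n).apply(u); return mat(-b,np.cross(-n,-b),-n)
E
python3 - <<'E'
from h import *
pt,ps=viewer.camera_params("top"),viewer.camera_params("side")
T=lambda x,y:(165+x/3-.33,100+y/3-.33)
S=lambda x,y:(165+(x-400)/3-.33,255+y/3-.33)
f=tri([(pt,T(216,359)),(ps,S(742,166))]);print("dial mid",f)
grip=f+.012*n; print(grip)
Rt=dialR(.9)
print(go(grip+.13*n,Rt,True)); print(grip+.13*n)
s=robot.observe();Rc=R.from_euler('xyz',s["tool_rot"]);p=viewer.camera_params("wrist")
print(Rc.inv().as_matrix()@p["T"][:3,:3],Rc.inv().apply(p["T"][:3,3]-s["tool_pos"]),p["K"])
E
```

```text
dial mid [0.5088 0.1457 0.0566]
[0.5028 0.1448 0.067 ]
(array([ 46.78  , -54.0069,   6.3597]), array([ -33.6136,   14.0179, -119.1469]))
[0.4386 0.1346 0.1796]
[[-0.     -0.9533 -0.3019]
 [ 1.     -0.0001  0.0001]
 [-0.0002 -0.3019  0.9533]] [ 0.0815 -0.0003 -0.1583] [[378.8863   0.     318.7319]
 [  0.     378.8863 239.2811]
 [  0.       0.       1.    ]]
```

>>> step_arm(
  increments=[
    {"delta_pos": [20,-22,-4],"dr": [-14,6,-50],"fingers": -1},
    {"delta_pos": [20,-22,-4],"dr": [-14,6,-50],"fingers": -1},
    {"delta_pos": [20,-22,-4],"dr": [-14,6,-50],"fingers": -1},
    {"delta_pos": [20,-22,-4],"dr": [-14,6,-50],"fingers": -1},
    {"delta_pos": [20,-22,-4],"dr": [-14,6,-50],"fingers": -1},
  ],
)

```text
time: 0.72
tool_pos: [0.2725, -0.2405, 0.2668]
tool_rot: [2.883, 0.009, 1.144]
contact_force: [1.2, 0.4, -0.3]
opening: 0.0921
grip_force: 0.0
```

```bash
python3 -c "
from h import *
print(go(np.array([.5028,.1448,.067])+.13*n,dialR(.9),True),robot.observe()['qpos'])"
```

```text
(array([41.6368, -2.2016,  9.7296]), array([-19.3555,   8.0264, -68.8496])) [-1.0678 -0.153   2.0018  0.1659  1.084  -0.7044]
```

>>> step_arm(
  increments=[
    {"delta_pos": [30,-4,3],"dr": [-14,6,-50],"fingers": -1},
    {"delta_pos": [30,-4,3],"dr": [-14,6,-50],"fingers": -1},
    {"delta_pos": [30,-4,3],"dr": [-14,6,-50],"fingers": -1},
    {"delta_pos": [30,-4,3],"dr": [-14,6,-50],"fingers": -1},
    {"delta_pos": [30,-4,3],"dr": [-14,6,-50],"fingers": -1},
  ],
)

```text
time: 1.35
tool_pos: [0.3695, 0.0445, 0.2249]
tool_rot: [2.722, 0.213, 2.004]
contact_force: [-0.4, -0.6, -0.3]
opening: 0.0917
grip_force: 0.0
```

```bash
python3 -c "
from h import *
print(go(np.array([.5028,.1448,.067])+.13*n,dialR(.9),True),robot.observe()['qpos'])"
```

```text
(array([6.2139, 7.994 , 8.9961]), array([ -5.1937,   2.0517, -18.8454])) [-0.1374 -0.2029  2.2325  0.0949  0.65   -0.6782]
```

>>> step_arm(
  increments=[
    {"delta_pos": [6.2,8,9],"dr": [-5.2,2,-18.8],"fingers": -1},
    {"delta_pos": [6.2,8,9],"dr": [-5.2,2,-18.8],"fingers": -1},
    {"delta_pos": [6.2,8,9],"dr": [-5.2,2,-18.8],"fingers": -1},
    {"delta_pos": [6.2,8,9],"dr": [-5.2,2,-18.8],"fingers": -1},
    {"delta_pos": [6.2,8,9],"dr": [-5.2,2,-18.8],"fingers": -1},
  ],
)

```text
time: 1.98
tool_pos: [0.4482, 0.133, 0.1635]
tool_rot: [2.717, 0.314, 2.323]
contact_force: [-0.2, 0.5, 0.3]
opening: 0.0918
grip_force: 0.0
```

```bash
python3 - <<'E'
from h import *
g=np.array([.5028,.1448,.067])
print(go(g+.13*n,dialR(.9),True),robot.observe()['qpos'])
p=viewer.camera_params("wrist");im=viewer.read_camera("wrist")[:,:,::-1].copy();cv2.imwrite("pics/w1.png",im)
print([proj(p,q) for q in (g,g+.006*n,g-.034*n,g-.034*n+.05*u)])
E
```

```text
(array([0.2427, 0.1951, 0.0259]), array([-0.1569,  0.0759, -0.4102])) [ 0.11    0.0977  2.202   0.0659  0.3207 -0.767 ]
[array([321.9943, 232.1167]), array([322.0362, 234.4641]), array([321.7859, 220.4302]), array([367.8887, 255.4375])]
```

View pics/w1.png

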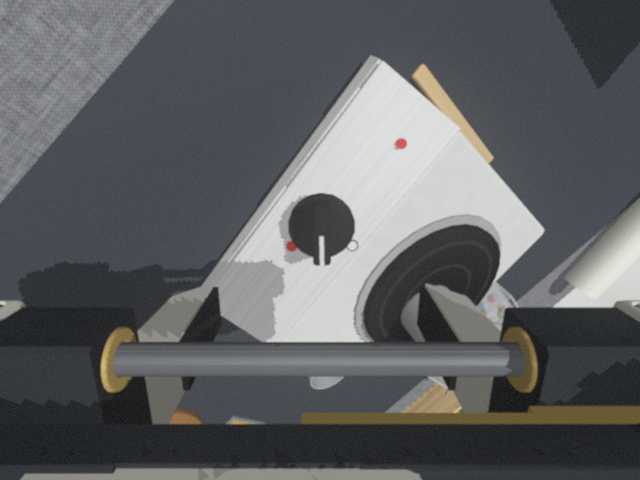

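Wrist view: flange centre (322,225), pointer end (321,263), so the bar lies along the image vertical, as planned. OFF dot at (352,245). My estimate projects onto it, so I check the depth and joint 5's margin.

```bash
cat >> h.py <<'E'
from scipy.optimize import least_squares
_d=np.array([[.525,.227,.342,1.524,1.275],[.3635,.2668,-.153,2.0018,1.084],[.372,.2249,-.2029,2.2325,.65],[.4675,.1635,.0977,2.202,.3207]])
def fk(k,q):
    a=np.cumsum(q); return np.array([k[0]*np.sin(a[0])+k[1]*np.sin(a[1])+k[2]*np.sin(a[2]),k[3]+k[0]*np.cos(a[0])+k[1]*np.cos(a[1])+k[2]*np.cos(a[2])])
_f=least_squares(lambda k:np.concatenate([fk(k,r[2:])-r[:2] for r in _d]),[.4,.35,.25,.2]);K4=_f.x
def ik(r,z,pitch,x0=(.1,2.2,.3)):
    s=least_squares(lambda q:np.r_[fk(K4,q)-[r,z],.3*(q.sum()-pitch)],x0);return s.x,s.cost
E
python3 - <<'E'
from h import *
print(K4,np.abs(_f.fun).max())
g=np.array([.5028,.1448,.067])
for d in(.1,.06,.03,0,-.006):
  for t in(30,25,20):
    P=g+d*n-.0*n; tc=P+R.from_rotvec([0,0,0]).apply(-n*.0188); print(d,t,ik(np.hypot(*tc[:2]),tc[2],np.pi-np.radians(t)))
p=viewer.camera_params("wrist")
for e in(-.01,0,.01):
    c=g+e*n-.02*n; v=np.cross(n,u); print(e,[proj(p,c+s*.026*v) for s in(-1,1)],[proj(p,c+s*.026*u) for s in(-1,1)], proj(p,c))
im=cv2.imread("pics/w1.png");m=(im.max(2)<60).astype(np.uint8)[150:300,260:390]
k,l,st,ce=cv2.connectedComponentsWithStats(m);i=1+np.argmax(st[1:,4]);print(st[i]+[260,150,0,0,0],ce[i]+[260,150])
E
```

```text
Traceback (most recent call last):
NameError: name '_f' is not defined
```

```bash
python3 - <<'E'
from h import *
from h import _f
print(K4,np.abs(_f.fun).max())
g=np.array([.5028,.1448,.067])
for d in(.1,.06,.03,0,-.006):
  for t in(30,25):
    tc=g+(d-.0188)*n; print(d,t,ik(np.hypot(*tc[:2]),tc[2],np.pi-np.radians(t)))
p=viewer.camera_params("wrist")
for e in(-.01,0,.01):
    c=g+e*n-.02*n; b=R.from_rotvec(-.9*n).apply(u);v=np.cross(n,b); print(e,[proj(p,c+s*.026*v) for s in(-1,1)],[proj(p,c+s*.026*b) for s in(-1,1)], "tip",proj(p,g+e*n+.006*n+.022*b))
im=cv2.imread("pics/w1.png");m=(im.max(2)<60).astype(np.uint8)[150:300,260:390]
k,l,st,ce=cv2.connectedComponentsWithStats(m);i=1+np.argmax(st[1:,4]);print(st[i]+[260,150,0,0,0],ce[i]+[260,150])
E
```

```text
[0.4664 0.3834 0.2803 0.1879] 0.009954584007560913
0.1 30 (array([0.1497, 2.1985, 0.2698]), np.float64(1.8522363150695981e-28))
0.1 25 (array([0.1706, 2.1317, 0.403 ]), np.float64(1.683242410463072e-24))
0.06 30 (array([0.2526, 2.1921, 0.1734]), np.float64(5.446755560827091e-20))
0.06 25 (array([0.2677, 2.1252, 0.3123]), np.float64(1.4335290228969168e-18))
0.03 30 (array([0.3304, 2.1801, 0.1075]), np.float64(6.206227641692892e-17))
0.03 25 (array([0.3415, 2.1136, 0.2502]), np.float64(5.013677127726072e-30))
0 30 (array([0.408 , 2.1621, 0.0479]), np.float64(6.390081481081298e-28))
0 25 (array([0.4154, 2.0962, 0.1937]), np.float64(2.264397057474432e-26))
-0.006 30 (array([0.4234, 2.1578, 0.0368]), np.float64(2.9003355423036216e-27))
-0.006 25 (array([0.4302, 2.092 , 0.1831]), np.float64(9.641567590691754e-26))
-0.01 [array([289.884 , 221.3747]), array([353.4113, 220.959 ])] [array([321.4665, 189.6385]), array([321.7946, 251.1316])] tip [321.9372 257.4743]
0 [array([288.9359, 224.6293]), array([354.477 , 224.2031])] [array([321.5206, 191.9491]), array([321.856 , 255.2234])] tip [322.009  262.1565]
0.01 [array([287.9257, 228.0969]), array([355.6125, 227.6598])] [array([321.5783, 194.4152]), array([321.9213, 259.5761])] tip [322.0859 267.1656]
[290 200  35  57 861] [304.3449 225.0616]
```

```bash
python3 - <<'E'
s=open('h.py').read();s=s[:s.index("from scipy.optimize")]
s+='''
from scipy.optimize import least_squares
Q=np.array([[-1.455,.3427,1.5249,0,1.2754,-.146],[-1.0678,-.153,2.0018,.1659,1.084,-.7044],[-.1374,-.2029,2.2325,.0949,.65,-.6782],[.11,.0977,2.202,.0659,.3207,-.767]])
P=np.array([[.13585,-.50676,.22612],[.2725,-.2405,.2668],[.3695,.0445,.2249],[.4482,.133,.1635]])
E=np.array([[-3.1402,0,.26178],[2.883,.009,1.144],[2.722,.213,2.004],[2.717,.314,2.323]])
def fk(k,q,s4=1):
    z=lambda a:R.from_euler('z',a);y=lambda a:R.from_euler('y',a)
    A=z(q[0])*y(q[1]);p=np.array([0,k[4],k[3]])+0
    p=z(q[0]).apply([k[5],k[4],k[3]])+A.apply([0,0,k[0]]);A=A*y(q[2]);p=p+A.apply([0,0,k[1]])
    A=A*z(s4*q[3])*y(q[4]);p=p+A.apply([0,0,k[2]]);return p,A*z(q[5]+np.pi/2)
fit=least_squares(lambda k:np.concatenate([fk(k,q)[0]-p for q,p in zip(Q,P)]),[.46,.38,.28,.19,0,0]);KK=fit.x
LO=np.array([-2.53,-.77,.04,-1,.28,-3.11]);HI=np.array([2.53,2.02,2.7,4.14,2.66,3.11])
def ik(pos,Rt,x0,grasp=False):
    if grasp: pos=pos-Rt.apply([0,0,robot.grip_depth])
    f=lambda q:np.r_[(fk(KK,q)[0]-pos)*5,(fk(KK,q)[1].inv()*Rt).as_rotvec()]
    s=least_squares(f,x0,bounds=(LO,HI));return s.x,s.cost
'''
open('h.py','w').write(s)
E
python3 - <<'E'
from h import *
print(KK,np.abs(fit.fun).max())
for q,e in zip(Q,E):
    print([np.degrees((fk(KK,q,s)[1].inv()*R.from_euler('xyz',e)).magnitude()) for s in(1,-1)])
g=np.array([.5028,.1448,.067]);x0=np.clip(robot.observe()['qpos'],LO+.01,HI-.01)
for eps in(15,18,21):
  x=x0
  for a,d in((.9,.06),(.9,0),(.9,-.007),(.45,-.007),(0,-.007),(0,.05)):
    D=dialR(a);Rt=D*R.from_euler('y',np.radians(eps))   # sign check below
    back=-Rt.as_matrix()[:,2];b=-D.as_matrix()[:,0]
    x,c=ik(g+d*n,Rt,np.clip(x,LO+.01,HI-.01),True);print(eps,a,d,x.round(2),round(c,6),"back.b",back@b)
E
```

```text
[0.478  0.3414 0.2639 0.1426 0.0794 0.0307] 0.0044119398934401866
[np.float64(0.011767530910572876), np.float64(0.011767530910572876)]
[np.float64(0.026990801673183476), np.float64(19.005547807228734)]
[np.float64(0.018374059516852524), np.float64(10.885981933325553)]
[np.float64(0.038620462714720104), np.float64(7.548534788383881)]
15 0.9 0.06 [-0.    0.3   2.12  0.59  0.47 -1.39] 0.0 back.b 0.25881904510252063
15 0.9 0 [ 0.01  0.44  2.1   0.77  0.37 -1.57] 0.0 back.b 0.25881904510252063
15 0.9 -0.007 [ 0.01  0.46  2.1   0.8   0.36 -1.59] 0.0 back.b 0.25881904510252063
15 0.45 -0.007 [ 0.06  0.47  2.04  0.38  0.38 -1.58] 0.0 back.b 0.25881904510252074
15 0 -0.007 [ 0.12  0.47  2.01  0.02  0.4  -1.62] 0.0 back.b 0.25881904510252074
15 0 0.05 [ 0.12  0.34  2.03  0.02  0.51 -1.62] 0.0 back.b 0.25881904510252074
18 0.9 0.06 [-0.02  0.31  2.1   0.61  0.54 -1.41] 0.0 back.b 0.3090169943749473
18 0.9 0 [-0.01  0.45  2.08  0.75  0.44 -1.56] 0.0 back.b 0.3090169943749473
18 0.9 -0.007 [-0.01  0.47  2.07  0.77  0.43 -1.58] 0.0 back.b 0.3090169943749473
18 0.45 -0.007 [ 0.05  0.48  2.01  0.36  0.46 -1.57] 0.0 back.b 0.30901699437494734
18 0 -0.007 [ 0.13  0.49  1.97  0.01  0.47 -1.62] 0.0 back.b 0.3090169943749473
18 0 0.05 [ 0.12  0.36  1.99  0.01  0.58 -1.61] 0.0 back.b 0.3090169943749473
21 0.9 0.06 [-0.04  0.32  2.07  0.61  0.61 -1.43] 0.0 back.b 0.3583679495453002
21 0.9 0 [-0.03  0.47  2.05  0.73  0.51 -1.56] 0.0 back.b 0.3583679495453002
21 0.9 -0.007 [-0.03  0.48  2.05  0.75  0.5  -1.58] 0.0 back.b 0.3583679495453002
21 0.45 -0.007 [ 0.04  0.49  1.97  0.35  0.54 -1.57] 0.0 back.b 0.35836794954530027
21 0 -0.007 [ 0.13  0.5   1.93  0.01  0.55 -1.61] 0.0 back.b 0.35836794954530027
21 0 0.05 [ 0.12  0.38  1.95  0.01  0.65 -1.61] 0.0 back.b 0.35836794954530027
```

```bash
cat >> h.py <<'E'
g=np.array([.5028,.1448,.067])
def DR(a): return dialR(a)*R.from_euler('y',np.radians(15))
E
python3 - <<'E'
from h import *
s=robot.observe();print(s['tool_pos'])
print(go(g+.055*n,DR(.9),True));print(DR(.9).inv().apply(-.052*n)*100)
E
```

```text
[0.4484 0.1328 0.1638]
(array([0.7757, 0.2003, 7.4816]), array([-0.0755, 15.1135, -0.4487]))
[-1.3459  0.      5.0228]
```

>>> step_arm(
  increments=[
    {"delta_pos": [0.8,0.2,7.5],"dr": [0,15,-0.4],"fingers": 0.2},
    {"delta_pos": [0.8,0.2,7.5],"dr": [0,15,-0.4],"fingers": 0.2},
    {"delta_pos": [0.8,0.2,7.5],"dr": [0,15,-0.4],"fingers": 0.2},
    {"delta_pos": [0.8,0.2,7.5],"dr": [0,15,-0.4],"fingers": 0.2},
    {"delta_pos": [0.8,0.2,7.5],"dr": [0,15,-0.4],"fingers": 0.2},
  ],
)

```text
time: 2.65
tool_pos: [0.4811, 0.1457, 0.0973]
tool_rot: [2.739, 0.078, 2.436]
contact_force: [0.3, -0.2, 0.2]
opening: 0.0468
grip_force: 0.0
```

```bash
python3 - <<'E'
from h import *
print(robot.observe()['qpos'],go(g+.055*n,DR(.9),True),go(g+.003*n,DR(.9),True))
E
```

```text
[-0.0278  0.3254  2.0843  0.5889  0.4865 -1.3997] (array([-0.0513, -0.004 , -0.0113]), array([-0.0931,  0.1459, -0.0331])) (array([-1.3843,  0.0049,  5.0149]), array([-0.0931,  0.1459, -0.0331]))
```

>>> step_arm(
  increments=[
    {"delta_pos": [-0.7,0,2.5],"dr": [0,0,0],"fingers": 0.2},
    {"delta_pos": [-1.4,0,5],"dr": [0,0,0],"fingers": 0.2},
    {"delta_pos": [-1.4,0,5],"dr": [0,0,0],"fingers": 0.2},
    {"delta_pos": [-1.4,0,5],"dr": [0,0,0],"fingers": 0.9},
    {"delta_pos": [-1.4,0,5],"dr": [0,0,0],"fingers": 0.9},
  ],
  newtons=30,
)

```text
time: 3.28
tool_pos: [0.5071, 0.1502, 0.0539]
tool_rot: [2.738, 0.079, 2.437]
contact_force: [-6.8, -1.4, 12.7]
opening: 0.0214
grip_force: 7.0
```

>>> step_arm(
  increments=[
    {"delta_pos": [0,0,0],"dr": [0,0,0],"fingers": 0.9},
    {"delta_pos": [0,0,0],"dr": [0,0,0],"fingers": 0.9},
    {"delta_pos": [0,0,0],"dr": [0,0,0],"fingers": 0.9},
    {"delta_pos": [0,0,0],"dr": [0,0,0],"fingers": 0.9},
    {"delta_pos": [0,0,0],"dr": [0,0,0],"fingers": 0.9},
  ],
)

```text
time: 3.9
tool_pos: [0.5061, 0.1494, 0.0533]
tool_rot: [2.739, 0.078, 2.437]
contact_force: [-11.5, -7.5, 13.3]
opening: 0.0132
grip_force: 35.8
```

```bash
python3 - <<'E'
from h import *
print(robot.observe()['qpos'],go(g+.003*n,DR(.9),True),go(g-.005*n,DR(.9),True))
E
```

```text
[-0.0171  0.4495  2.06    0.7133  0.4033 -1.5297] (array([-0.0789,  0.0165,  0.1142]), array([-0.0882,  0.1175,  0.0609])) (array([-0.2844,  0.0175,  0.8873]), array([-0.0882,  0.1175,  0.0609]))
```

>>> step_arm(
  increments=[
    {"delta_pos": [-0.05,0,0.2],"dr": [0,0,0],"fingers": 0.9},
    {"delta_pos": [-0.1,0,0.4],"dr": [0,0,0],"fingers": 0.9},
    {"delta_pos": [-0.1,0,0.4],"dr": [0,0,0],"fingers": 0.9},
    {"delta_pos": [-0.1,0,0.4],"dr": [0,0,0],"fingers": 0.9},
    {"delta_pos": [-0.1,0,0.4],"dr": [0,0,0],"fingers": 0.9},
  ],
)

```text
time: 4.53
tool_pos: [0.5066, 0.1497, 0.0522]
tool_rot: [2.738, 0.079, 2.438]
contact_force: [-36.5, -22.1, 57.1]
opening: 0.0127
grip_force: 49.2
```

```bash
python3 - <<'E'
from h import *
s=robot.observe();print(s['contact_force']@n,s['torque'],go(g+.003*n,DR(.9),True))
E
```

```text
69.14129732825857 [-1.3461  2.6542  0.251 ] (array([-0.0668,  0.0063, -0.0042]), array([0.013 , 0.1106, 0.1242]))
```

```bash
python3 - <<'E'
from h import *
s=robot.observe();R0=R.from_euler('xyz',s['tool_rot']);p=s['tool_pos']
nt=R0.inv().apply(n);print("n in tool",nt)
for th in(10,20,30,40,51):
    q=R.from_rotvec(np.radians(th)*n); print(th,(R0.inv().apply(g+q.apply(p-g)-p)*100).round(2),(nt*th).round(1))
E
```

```text
n in tool [ 0.257   0.0008 -0.9664]
10 [-0.01 -0.1  -0.  ] [ 2.6  0.  -9.7]
20 [-0.03 -0.19 -0.01] [  5.1   0.  -19.3]
30 [-0.07 -0.28 -0.02] [  7.7   0.  -29. ]
40 [-0.13 -0.35 -0.03] [ 10.3   0.  -38.7]
51 [-0.2  -0.43 -0.05] [ 13.1   0.  -49.3]
```

>>> step_arm(
  increments=[
    {"delta_pos": [0.05,0,-0.2],"dr": [0,0,0],"fingers": 0.9},
    {"delta_pos": [0.05,0,-0.2],"dr": [0,0,0],"fingers": 0.9},
    {"delta_pos": [0.05,-0.05,-0.2],"dr": [1.3,0,-4.8],"fingers": 0.9},
    {"delta_pos": [0.04,-0.1,-0.2],"dr": [2.6,0,-9.7],"fingers": 0.9},
    {"delta_pos": [0.04,-0.1,-0.2],"dr": [2.6,0,-9.7],"fingers": 0.9},
  ],
)

```text
time: 5.15
tool_pos: [0.506, 0.149, 0.0523]
tool_rot: [2.802, 0.14, 2.598]
contact_force: [-20.3, -13.1, 31.9]
opening: 0.013
grip_force: 48.2
```

```bash
python3 - <<'E'
from h import *
s=robot.observe();print(s['contact_force']@n,s['torque'],s['torque']@n,go(g+.003*n,DR(.9),True))
im=viewer.read_camera("side")[:,:,::-1]
cv2.imwrite("pics/s2.png",cv2.resize(im[220:370,180:340],None,fx=4,fy=4,interpolation=cv2.INTER_CUBIC)[:600])
E
```

```text
38.72517447836707 [-1.1233  1.6067  0.0459] 0.4688268691173778 (array([-0.076 ,  0.0814,  0.0313]), array([-2.6775,  0.0918,  9.8888]))
```

View pics/s2.png

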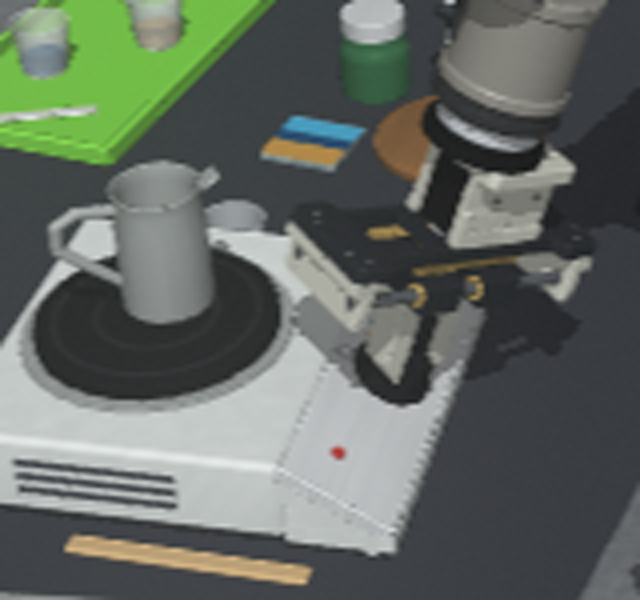

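The side view shows the fingers gripping the bar, tips at the flange, jug undisturbed; the dial follows the turn.

>>> step_arm(
  increments=[
    {"delta_pos": [0,-0.1,0],"dr": [2.6,0,-9.7],"fingers": 0.9},
    {"delta_pos": [-0.03,-0.2,0],"dr": [5.1,0,-19.3],"fingers": 0.9},
    {"delta_pos": [-0.07,-0.28,0],"dr": [7.7,0,-29],"fingers": 0.9},
    {"delta_pos": [-0.13,-0.36,0],"dr": [10.6,0,-39.8],"fingers": 0.9},
    {"delta_pos": [-0.13,-0.36,0],"dr": [10.6,0,-39.8],"fingers": 0.9},
  ],
)

```text
time: 5.82
tool_pos: [0.5055, 0.1459, 0.0518]
tool_rot: [-3.141, 0.263, -2.985]
contact_force: [-18.2, -4.7, 32.5]
opening: 0.0126
grip_force: 48.2
```

```bash
python3 - <<'E'
from h import *
s=robot.observe();print(s['qpos'],s['contact_force']@n,s['torque'],s['torque']@n,go(g+.003*n,DR(0),True))
E
```

```text
[ 0.1315  0.4599  1.9688  0.0142  0.4504 -1.6077] 37.49426557497039 [-0.4545  1.4606 -0.0188] 0.09390161255410426 (array([-0.0392, -0.0674,  0.0435]), array([-0.0256,  0.0433, -0.0328]))
```

>>> step_arm(
  increments=[
    {"delta_pos": [0.05,0,-0.2],"dr": [0,0,0],"fingers": 0.9},
    {"delta_pos": [0.05,0,-0.2],"dr": [0,0,0],"fingers": 0.2},
    {"delta_pos": [0.05,0,-0.2],"dr": [0,0,0],"fingers": 0.2},
    {"delta_pos": [0.05,0,-0.2],"dr": [0,0,0],"fingers": 0.2},
    {"delta_pos": [0.8,0,-3],"dr": [0,0,0],"fingers": 0.2},
  ],
)

```text
time: 6.45
tool_pos: [0.4913, 0.143, 0.076]
tool_rot: [3.14, 0.261, -2.99]
contact_force: [-0.1, 0.4, 0.7]
opening: 0.0366
grip_force: 0.0
```

>>> step_arm(
  increments=[
    {"delta_pos": [0.6,0,-2.5],"dr": [0,0,0],"fingers": 0.2},
    {"delta_pos": [1.6,0,-6],"dr": [0,0,0],"fingers": -1},
    {"delta_pos": [2.2,0,-8],"dr": [0,0,0],"fingers": -1},
    {"delta_pos": [2.2,0,-8],"dr": [0,0,0],"fingers": -1},
    {"delta_pos": [2.2,0,-8],"dr": [0,0,0],"fingers": -1},
  ],
)

```text
time: 7.08
tool_pos: [0.4506, 0.1366, 0.147]
tool_rot: [3.14, 0.262, -2.99]
contact_force: [-0.5, -0.4, 0.6]
opening: 0.0724
grip_force: 0.0
```

```bash
python3 - <<'E'
from h import *
p=viewer.camera_params("wrist");im=viewer.read_camera("wrist")[:,:,::-1].copy();cv2.imwrite("pics/w2.png",im)
print([proj(p,q) for q in (g,g+.006*n,g-.02*n,g-.034*n)],proj(p,[.6585,.155,.162]),proj(p,[.71,.199,.142]))
print(robot.observe()['qpos'],robot.observe()['contact_force'])
E
```

```text
[array([318.5855, 284.3915]), array([318.5716, 285.7889]), array([318.628 , 280.1482]), array([318.6544, 277.5079])] [300.2703 534.5239] [344.831 535.024]
[ 0.1252  0.2098  2.0014  0.0139  0.6695 -1.6068] [-0.3406 -0.2647  0.8914]
```

View pics/w2.png

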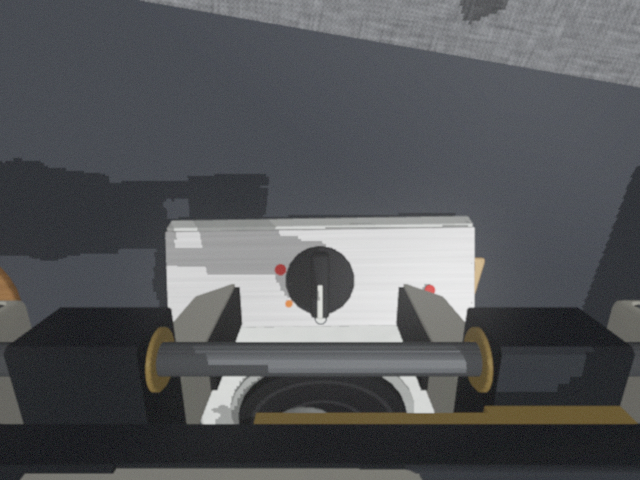

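Pointer line points straight at the white OFF dot (320,320), and the fingers are clear of it. Next is the jug.

```bash
cat >> h.py <<'E'
def downR(h): # tool x heading h deg, pointing down
    a=np.radians(h);x=np.array([np.cos(a),np.sin(a),0]);z=np.array([0,0,-1.]);return mat(x,np.cross(z,x),z)
E
python3 - <<'E'
from h import *
im=cv2.imread("pics/w2.png").astype(int).max(2);r=im[275:286,270:370]
print([(np.where(x<70)[0].min()+270,np.where(x<70)[0].max()+270) for x in r[::5]])
p=viewer.camera_params("wrist");v=np.cross(n,u)
for e in(0,-.006):print(e,[proj(p,g+(e-.02)*n+s*.026*v) for s in(-1,1)])
Rt=downR(220.5);print(go([.659,.155,.249],Rt,True));x=robot.observe()['qpos']
for zz in(.249,.129):x,c=ik(np.array([.659,.155,zz]),Rt,x,True);print(x,c)
x,c=ik(np.array([.5,-.14,.2]),downR(93),x,True);print(x,c)
E
```

```text
[(np.int64(287), np.int64(332)), (np.int64(287), np.int64(328)), (np.int64(287), np.int64(335))]
0 [array([284.8928, 280.8991]), array([352.5004, 280.5413])]
-0.006 [array([285.5841, 279.7289]), array([351.8291, 279.3781])]
(array([-22.3348,  -1.3026,  -2.6885]), array([ -4.0485,  14.6002, -31.6401]))
[ 0.1134  0.6806  0.9487  0.      1.5123 -2.1643] 1.5730597811831977e-24
[ 0.1134  0.7405  1.1936 -0.      1.2076 -2.1643] 7.773966023562491e-26
[-0.4266  0.3692  1.6346 -0.      1.1378 -0.479 ] 3.9223104061401585e-29
```

>>> step_arm(
  increments=[
    {"delta_pos": [-3,0,-5.5],"dr": [0,4,-6],"fingers": -1},
    {"delta_pos": [-9,-0.5,-5.5],"dr": [-1,8,-14],"fingers": -1},
    {"delta_pos": [-15,-1,-4],"dr": [-3,12,-22],"fingers": -1},
    {"delta_pos": [-20,-1.2,-3],"dr": [-4,14.6,-31.6],"fingers": -1},
    {"delta_pos": [-22.3,-1.3,-2.7],"dr": [-4,14.6,-31.6],"fingers": -1},
  ],
)

```text
time: 7.75
tool_pos: [0.6612, 0.1549, 0.227]
tool_rot: [3.14, -0.003, -2.434]
contact_force: [-0.3, -0.8, 0.8]
opening: 0.0919
grip_force: 0.0
```

```bash
python3 - <<'E'
from h import *
print(go([.659,.155,.249],downR(220.5),True))
p=viewer.camera_params("wrist");im=viewer.read_camera("wrist")[:,:,::-1].copy()
hx=np.array([np.cos(np.radians(40.5)),np.sin(np.radians(40.5)),0]);J=np.array([.659,.155,.077]);Z=np.array([0,0,1.])
for q in(J,J+.085*Z,J+.068*hx+.06*Z):
    o=proj(p,q);print(o); cv2.circle(im,tuple(int(a) for a in o.round()),3,(0,0,255),1)
cv2.imwrite("pics/w3.png",im)
E
```

```text
(array([ 0.1568,  0.1505, -0.3234]), array([ 0.0639, -0.1889,  0.0203]))
[319.6962 220.9978]
[320.1851 255.1929]
[319.8888 330.0727]
```

View pics/w3.png

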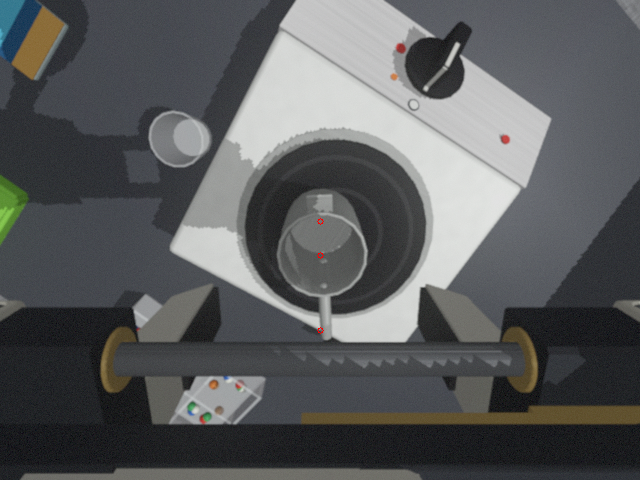

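Jug rim centre is about (322.5,254.5) and handle end about (327,335): slightly right of my estimate.

```bash
python3 - <<'E'
from h import *
p=viewer.camera_params("wrist")
c=onz(p,(322.5,254.5),.162);a=onz(p,(324.3,297),.152);h=onz(p,(327,334),.143)
print(c,a,h,[(np.degrees(np.arctan2(*(v-c)[1::-1])),np.linalg.norm((v-c)[:2])) for v in(a,h)])
v=h-a;print(np.degrees(np.arctan2(v[1],v[0])))
for H in(41.5,43,44.5):print(H,go([c[0],c[1],.129],downR(180+H),True))
E
```

```text
[0.6592 0.1559 0.162 ] [0.6843 0.1791 0.152 ] [0.7088 0.2029 0.143 ] [(np.float64(42.79638238532595), np.float64(0.034247459383817305)), (np.float64(43.490975038798595), np.float64(0.06839985601047767))]
44.1873984030194
41.5 (array([ 0.1612,  0.2878, 11.7038]), array([ 0.0042, -0.0851, -1.0795]))
43 (array([ 0.1612,  0.2878, 11.7038]), array([ 0.0054, -0.0851, -2.5795]))
44.5 (array([ 0.1612,  0.2878, 11.7038]), array([ 0.0065, -0.085 , -4.0795]))
```

>>> step_arm(
  increments=[
    {"delta_pos": [0.15,0.3,3],"dr": [0,0,-2.6],"fingers": -1},
    {"delta_pos": [0.15,0.3,7],"dr": [0,0,-2.6],"fingers": -1},
    {"delta_pos": [0.15,0.3,10],"dr": [0,0,-2.6],"fingers": -1},
    {"delta_pos": [0.15,0.3,11.7],"dr": [0,0,-2.6],"fingers": -1},
    {"delta_pos": [0.15,0.3,11.7],"dr": [0,0,-2.6],"fingers": -0.3},
  ],
  newtons=20,
)

```text
time: 8.43
tool_pos: [0.6549, 0.156, 0.1122]
tool_rot: [3.141, -0.002, -2.39]
contact_force: [0.3, 0.4, -0.2]
opening: 0.086
grip_force: 0.0
```

>>> step_arm(
  increments=[
    {"delta_pos": [0,0,0],"dr": [0,0,0],"fingers": 0},
    {"delta_pos": [0,0,0],"dr": [0,0,0],"fingers": 0},
    {"delta_pos": [0,0,0],"dr": [0,0,0],"fingers": 0},
    {"delta_pos": [0,0,0],"dr": [0,0,0],"fingers": 0},
    {"delta_pos": [0,0,0],"dr": [0,0,0],"fingers": 0},
  ],
)

```text
time: 9.05
tool_pos: [0.6565, 0.156, 0.1151]
tool_rot: [-3.139, 0.002, -2.39]
contact_force: [0.8, -0.9, 6.1]
opening: 0.0585
grip_force: 20.0
```

>>> step_arm(
  increments=[
    {"delta_pos": [0,0,-2.5],"dr": [0,0,0],"fingers": 0.2},
    {"delta_pos": [0,0,-6],"dr": [0,0,0],"fingers": 0.2},
    {"delta_pos": [0,0,-10],"dr": [0,0,0],"fingers": 0.2},
    {"delta_pos": [0,0,-10],"dr": [0,0,10],"fingers": 0.2},
    {"delta_pos": [0,0,-10],"dr": [0,0,20],"fingers": 0.2},
  ],
)

```text
time: 9.68
tool_pos: [0.6553, 0.1564, 0.2136]
tool_rot: [-3.142, -0.0, -2.745]
contact_force: [-0.1, 0.1, -2.8]
opening: 0.0582
grip_force: 20.0
```

```bash
python3 - <<'E'
from h import *
p=viewer.camera_params("top");ps=viewer.camera_params("side")
for z,uv in((.2,(406,158.3)),(.2005,(407.5,178)),(.203,(409.5,192)),(.208,(411.2,198)),(.214,(412.5,203))):print(onz(p,uv,z))
print(go([.45,-.05,.21],downR(93.4)))
s=cv2.imread("pics/side0.png")
for c in range(288,330,4):
    w=np.where(s[185:205,c].min(1)>140)[0]+185; print(c,w.min() if len(w) else None,w.max() if len(w) else None)
E
```

```text
[ 0.6117 -0.1938  0.2   ]
[ 0.5727 -0.1964  0.2005]
[ 0.5447 -0.1995  0.203 ]
[ 0.532  -0.2016  0.208 ]
[ 0.5211 -0.2027  0.214 ]
(array([ 26.9058, -11.1023,   0.3694]), array([ -0.0176,  -0.0069, 109.3279]))
288 None None
292 194 204
296 195 200
300 195 202
304 195 198
308 187 204
312 188 198
316 187 198
320 189 196
324 188 189
328 None None
```

>>> step_arm(
  increments=[
    {"delta_pos": [5,-2,0],"dr": [0,0,10.7],"fingers": 0.2},
    {"delta_pos": [9,-4,0],"dr": [0,0,21.4],"fingers": 0.2},
    {"delta_pos": [13,-6,0],"dr": [0,0,32],"fingers": 0.2},
    {"delta_pos": [17,-8,0],"dr": [0,0,43],"fingers": 0.2},
    {"delta_pos": [20,-9,0],"dr": [0,0,53],"fingers": 0.2},
  ],
)

```text
time: 10.3
tool_pos: [0.5052, -0.006, 0.2133]
tool_rot: [-3.141, -0.001, 2.612]
contact_force: [0.2, 0.2, -1.7]
opening: 0.0582
grip_force: 20.0
```

```bash
python3 - <<'E'
from h import *
print(go([.45,-.05,.21],downR(95.5)), robot.observe()['qpos'])
E
```

```text
(array([ 2.5375, -6.5836,  0.3322]), array([-0.0506, -0.0216, 54.1523])) [-0.1635  0.318   1.5984 -0.0003  1.226  -1.2045]
```

>>> step_arm(
  increments=[
    {"delta_pos": [2.5,-6.6,0.3],"dr": [0,0,10.7],"fingers": 0.2},
    {"delta_pos": [2.5,-6.6,0.3],"dr": [0,0,21.4],"fingers": 0.2},
    {"delta_pos": [2.5,-6.6,0.3],"dr": [0,0,32],"fingers": 0.2},
    {"delta_pos": [2.5,-6.6,0.3],"dr": [0,0,43],"fingers": 0.2},
    {"delta_pos": [2.5,-6.6,0.3],"dr": [0,0,53.5],"fingers": 0.2},
  ],
)

```text
time: 10.92
tool_pos: [0.4517, -0.0494, 0.2103]
tool_rot: [-3.141, -0.0, 1.679]
contact_force: [-0.6, 0.2, -1.5]
opening: 0.0581
grip_force: 20.0
```

```bash
python3 - <<'E'
from h import *
Rt=downR(95.5);off=np.array([-.047,0,-.022])
L=np.array([.472,-.2072,.211])
print(go(L-Rt.apply(off),Rt),L-Rt.apply(off))
E
```

```text
(array([-11.2087,   0.3694,   2.128 ]), array([-0.0284, -0.0207,  0.6955])) [ 0.4675 -0.1604  0.189 ]
```

>>> step_arm(
  increments=[
    {"delta_pos": [-4,0.2,1],"dr": [0,0,0.7],"fingers": 0.2},
    {"delta_pos": [-8,0.3,2],"dr": [0,0,0.7],"fingers": 0.2},
    {"delta_pos": [-11.2,0.4,2.1],"dr": [0,0,0.7],"fingers": 0.2},
    {"delta_pos": [-11.2,0.4,2.1],"dr": [0,0,0.7],"fingers": 0.2},
    {"delta_pos": [-11.2,0.4,2.1],"dr": [0,0,0.7],"fingers": 0.2},
  ],
)

```text
time: 11.55
tool_pos: [0.4686, -0.1598, 0.1894]
tool_rot: [-3.141, -0.001, 1.673]
contact_force: [-0.2, 0.6, -2.5]
opening: 0.0586
grip_force: 20.0
```

```bash
python3 - <<'E'
from h import *
Rt=downR(95.5);off=np.array([-.047,0,-.022]);L=np.array([.472,-.2072,.211])
s=robot.observe();print(go(L-Rt.apply(off),Rt))
Rc=R.from_euler('xyz',s['tool_rot']);l=s['tool_pos']+Rc.apply(off);print(l)
o=np.zeros((480,800,3),np.uint8)
for i,(n_,x,y) in enumerate((("side",265,160),("top",350,130))):
    im=viewer.read_camera(n_)[:,:,::-1];cv2.imwrite(f"pics/raw_{n_}.png",im)
    o[:,i*400:i*400+400]=cv2.resize(im[y:y+120,x:x+100],(400,480),interpolation=cv2.INTER_CUBIC)
    print(n_,(proj(viewer.camera_params(n_),l)-[x,y])*4+[i*400,0])
cv2.imwrite("pics/c4.png",o)
E
```

```text
(array([-0.0533, -0.1138,  0.0387]), array([-0.0241, -0.0409,  0.3491]))
[ 0.4734 -0.2065  0.2114]
side [293.3653 146.8511]
top [657.7898 393.7913]
```

View pics/c4.png

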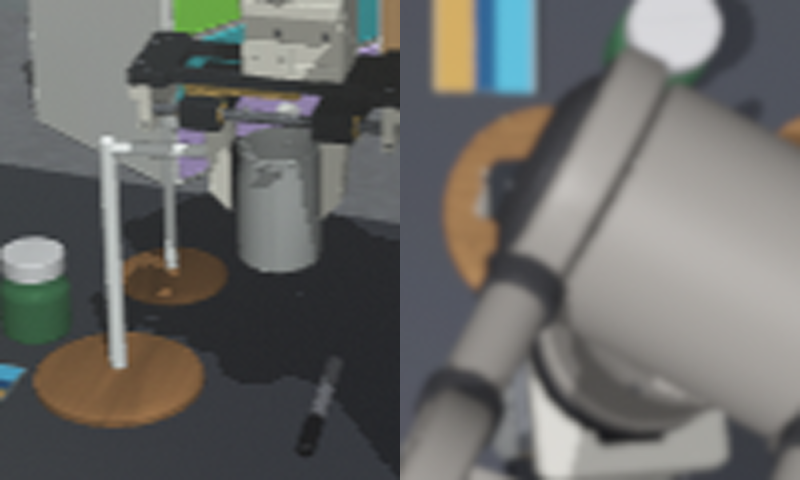

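The side crop shows the jug held upright right of the hook, with the hook's end near (205,150) and the handle hidden behind the jug. The arm blocks the top camera, so I check with the wrist camera.

```bash
python3 - <<'E'
from h import *
s=robot.observe();Rc=R.from_euler('xyz',s['tool_rot']);p=viewer.camera_params("wrist");im=viewer.read_camera("wrist")[:,:,::-1].copy()
cv2.imwrite("pics/w5raw.png",im)
T=lambda v:s['tool_pos']+Rc.apply(v)
for nm,q in (("loop",T([-.047,0,-.022])),("hout",T([-.07,0,-.028])),("rim",T([-.002,0,-.047])),("tip",[.5211,-.2027,.214]),("bend",[.542,-.2005,.203]),("root",[.6117,-.194,.199])):
    o=proj(p,q);print(nm,o);
    if 0<o[0]<640 and 0<o[1]<480: cv2.circle(im,tuple(int(a) for a in o.round()),3,(0,0,255) if nm in("loop","hout","rim") else (0,255,0),1)
cv2.imwrite("pics/w5.png",im)
E
```

```text
loop [320.1018 423.3414]
hout [320.0894 474.8817]
rim [320.4585 373.8357]
tip [427.9259 429.9253]
bend [466.3159 411.5373]
root [609.0522 406.6374]
```

View pics/w5.png

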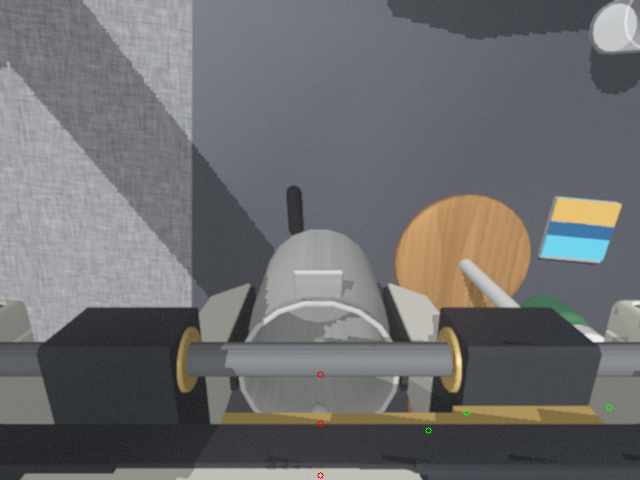

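The wrist view shows the jug centred in the grip (rim 243–398, lip at 319) and the foot and post at right. The handle and hook are hidden behind the gripper bar. I check the post position and jug height numerically.

```bash
python3 - <<'E'
from h import *
s=robot.observe();Rc=R.from_euler('xyz',s['tool_rot']);p=viewer.camera_params("wrist");ps=viewer.camera_params("side")
T=lambda v:s['tool_pos']+Rc.apply(v)
print("post",[proj(p,[.6105,-.193,z]) for z in(.014,.06,.1)])
im=cv2.imread("pics/w5raw.png");g_=cv2.cvtColor(im,cv2.COLOR_BGR2HSV)
for r in(262,275,290,300):
    w=np.where((im[r,455:545].min(1)>95)&(g_[r,455:545,1]<50))[0]+455;print(r,w.min() if len(w) else 0,w.max() if len(w) else 0)
print("front rim",proj(p,T([.027,0,-.047])),"front base edge",proj(p,T([.027,0,.038])))
m=(im[:,320].astype(int));print([ (r,m[r].tolist()) for r in range(222,240,3)])
S=lambda v:proj(ps,T(v))
a=Rc.inv().apply(ps["T"][:3,3]-s['tool_pos']);a[2]=0;a/=np.linalg.norm(a)
print("side base near edge",S(np.array([-.002,0,.038])+.029*a),"rim far edge",S(np.array([-.002,0,-.047])-.027*a))
sd=cv2.imread("pics/raw_side.png");print([(r,sd[r,334].tolist()) for r in range(190,234)][30:])
E
```

```text
post [array([464.832 , 263.9187]), array([485.2425, 284.1183]), array([508.2661, 306.904 ])]
262 460 544
275 467 544
290 481 544
300 491 523
front rim [320.4953 298.1348] front base edge [319.8469 227.0475]
[(222, [113, 102, 99]), (225, [115, 105, 100]), (228, [112, 106, 104]), (231, [156, 158, 154]), (234, [153, 155, 152]), (237, [156, 156, 154])]
side base near edge [334.6764 227.8299] rim far edge [334.3195 191.0759]
[(220, [141, 143, 138]), (221, [139, 142, 137]), (222, [140, 142, 137]), (223, [139, 141, 137]), (224, [139, 141, 136]), (225, [138, 140, 136]), (226, [137, 140, 135]), (227, [133, 133, 129]), (228, [62, 61, 59]), (229, [45, 43, 41]), (230, [45, 43, 41]), (231, [45, 42, 41]), (232, [45, 42, 41]), (233, [45, 42, 41])]
```

```bash
python3 - <<'E'
from h import *
Rt=downR(95.5);off=np.array([-.049,0,-.022])
for L in([.473,-.2072,.212],[.523,-.2025,.212],[.575,-.1974,.209]):print(go(np.array(L)-Rt.apply(off),Rt))
E
```

```text
(array([ 0.1112, -0.0462, -0.0192]), array([0.0234, 0.0063, 0.423 ]))
(array([ 0.0627,  4.9756, -0.0172]), array([0.0234, 0.0063, 0.423 ]))
(array([ 0.0334, 10.2004,  0.2849]), array([0.0234, 0.0063, 0.423 ]))
```

>>> step_arm(
  increments=[
    {"delta_pos": [0.1,1.5,0],"dr": [0,0,0.4],"fingers": 0.2},
    {"delta_pos": [0.1,3,0],"dr": [0,0,0.4],"fingers": 0.2},
    {"delta_pos": [0.05,5,0],"dr": [0,0,0.4],"fingers": 0.2},
    {"delta_pos": [0.05,6.5,0],"dr": [0,0,0.4],"fingers": 0.2},
    {"delta_pos": [0.05,6.5,0],"dr": [0,0,0.4],"fingers": 0.2},
  ],
)

```text
time: 12.32
tool_pos: [0.535, -0.1528, 0.1893]
tool_rot: [3.141, 0.0, 1.667]
contact_force: [0.1, 1.1, -1.4]
opening: 0.058
grip_force: 20.0
```

>>> step_arm(
  increments=[
    {"delta_pos": [0,1.3,0.1],"dr": [0,0,0],"fingers": 0.2},
    {"delta_pos": [0,2.5,0.2],"dr": [0,0,0],"fingers": 0.2},
    {"delta_pos": [0,3.6,0.3],"dr": [0,0,0],"fingers": 0.2},
    {"delta_pos": [0,3.6,0.3],"dr": [0,0,0],"fingers": 0.2},
    {"delta_pos": [0,3.6,0.3],"dr": [0,0,0],"fingers": 0.2},
  ],
)

```text
time: 12.95
tool_pos: [0.5693, -0.1499, 0.1866]
tool_rot: [-3.142, 0.0, 1.666]
contact_force: [0.1, -0.3, -1.1]
opening: 0.0584
grip_force: 20.0
```

```bash
python3 - <<'E'
from h import *
s=robot.observe();print(s['contact_force'])
# tipping: rotate tool about hook axis so jug hangs: eye to hook bar
H=np.array([.575,-.1974,.2002]);eye=np.array([-.060,0,-.028]);loop=np.array([-.049,0,-.022])
ax=np.array([np.cos(np.radians(5.5)),np.sin(np.radians(5.5)),0])
x=s['qpos']
for sgn in(1,-1):
  x=s['qpos']
  for a,f in((0,.0),(15,.4),(30,.7),(45,.9),(55,1.)):
    Rt=R.from_rotvec(sgn*np.radians(a)*ax)*downR(95.5);pt=loop+(eye-loop)*f
    t=H-Rt.apply(pt);x,c=ik(t,Rt,np.clip(x,LO+.01,HI-.01));d=go(t,Rt);print(sgn*a,t,x.round(2),round(c,5),d[0].round(2),d[1].round(1),"zdir",Rt.as_matrix()[:,2].round(2))
E
```

```text
[ 0.1015 -0.3122 -1.0597]
0 [ 0.5703 -0.1486  0.1782] [-0.39  0.51  1.41 -0.    1.22 -0.49] 0.0 [0.11 0.12 0.84] [-0.  0. -0.] zdir [ 0.  0. -1.]
15 [ 0.5695 -0.1398  0.1905] [-0.48  0.55  1.33  0.22  1.41 -0.62] 0.0 [ 1.    0.12 -0.38] [ 0. 15. -0.] zdir [-0.02  0.26 -0.97]
30 [ 0.569  -0.1355  0.2059] [-0.55  0.62  1.24  0.41  1.61 -0.7 ] 0.0 [ 1.43  0.12 -1.92] [ 0. 30. -0.] zdir [-0.05  0.5  -0.87]
45 [ 0.5692 -0.1367  0.2225] [-0.62  0.7   1.17  0.58  1.81 -0.73] 0.0 [ 1.32  0.12 -3.58] [ 0. 45. -0.] zdir [-0.07  0.7  -0.71]
55 [ 0.5695 -0.1403  0.2333] [-0.66  0.76  1.12  0.69  1.94 -0.73] 0.0 [ 0.95  0.12 -4.67] [ 0. 55. -0.] zdir [-0.08  0.82 -0.57]
0 [ 0.5703 -0.1486  0.1782] [-0.39  0.51  1.41 -0.    1.22 -0.49] 0.0 [0.11 0.12 0.84] [-0.  0. -0.] zdir [ 0.  0. -1.]
-15 [ 0.5707 -0.1523  0.1628] [-0.29  0.49  1.52 -0.28  1.05 -0.25] 0.0 [-0.26  0.12  2.38] [ -0. -15.  -0.] zdir [ 0.02 -0.26 -0.97]
-30 [ 0.5715 -0.1616  0.1492] [-0.2   0.51  1.62 -0.63  0.95  0.07] 0.0 [-1.18  0.12  3.75] [ -0. -30.  -0.] zdir [ 0.05 -0.5  -0.87]
-45 [ 0.5729 -0.1752  0.1392] [-0.12  0.57  1.7  -1.    0.96  0.42] 0.0 [-2.56  0.12  4.75] [ -0. -45.  -0.] zdir [ 0.07 -0.7  -0.71]
-55 [ 0.5739 -0.186   0.135 ] [-0.12  0.62  1.63 -1.    1.07  0.42] 0.01183 [-3.64  0.12  5.17] [ -0. -55.  -0.] zdir [ 0.08 -0.82 -0.57]
```

```bash
python3 - <<'E'
from h import *
s=robot.observe()
H=np.array([.575,-.1974,.2002]);eye=np.array([-.060,0,-.028]);loop=np.array([-.049,0,-.022])
ax=np.array([np.cos(np.radians(5.5)),np.sin(np.radians(5.5)),0]);x=s['qpos']
for a,f in((0,-.3),(9,.2),(18,.4),(27,.6),(38,.8)):
    Rt=R.from_rotvec(-np.radians(a)*ax)*downR(95.5);t=H-Rt.apply(loop+(eye-loop)*f);x,c=ik(t,Rt,x);d=go(t,Rt);print(a,x.round(2),c.round(5),d[0].round(2),d[1].round(1))
E
```

```text
0 [-0.4   0.51  1.41  0.    1.22 -0.49] 0.0 [-0.22  0.12  0.66] [-0.  0. -0.]
9 [-0.33  0.49  1.48 -0.16  1.11 -0.36] 0.0 [-0.09  0.12  1.74] [-0. -9. -0.]
18 [-0.27  0.49  1.54 -0.35  1.02 -0.2 ] 0.0 [-0.46  0.12  2.61] [ -0. -18.  -0.]
27 [-0.21  0.5   1.6  -0.56  0.96 -0.  ] 0.0 [-0.99  0.12  3.45] [ -0. -27.  -0.]
38 [-0.16  0.54  1.67 -0.83  0.94  0.26] 0.0 [-1.88  0.12  4.31] [ -0. -38.  -0.]
```

>>> step_arm(
  increments=[
    {"delta_pos": [-0.1,0.1,0.7],"dr": [0,0,0],"fingers": 0.2},
    {"delta_pos": [-0.1,0.1,1.7],"dr": [0,-9,0],"fingers": 0.2},
    {"delta_pos": [-0.5,0.1,2.6],"dr": [0,-18,0],"fingers": 0.2},
    {"delta_pos": [-1,0.1,3.4],"dr": [0,-27,0],"fingers": 0.2},
    {"delta_pos": [-1,0.1,3.4],"dr": [0,-27,0],"fingers": 0.2},
  ],
)

```text
time: 13.58
tool_pos: [0.5707, -0.158, 0.1514]
tool_rot: [-3.138, 0.47, 1.671]
contact_force: [0.5, -0.3, -2.0]
opening: 0.0583
grip_force: 20.0
```

```bash
python3 - <<'E'
from h import *
s=robot.observe()
H=np.array([.575,-.1974,.2002]);eye=np.array([-.060,0,-.028]);loop=np.array([-.049,0,-.022])
ax=np.array([np.cos(np.radians(5.5)),np.sin(np.radians(5.5)),0]);x=s['qpos'];print(x,s['contact_force'])
for a,f in((27,.6),(38,.8),(38,1)):
    Rt=R.from_rotvec(-np.radians(a)*ax)*downR(95.5);t=H-Rt.apply(loop+(eye-loop)*f);x,c=ik(t,Rt,x);d=go(t,Rt);print(a,x.round(2),c.round(5),d[0].round(2),d[1].round(1))
E
```

```text
[-0.1635  0.509   1.5852 -0.55    0.9943  0.0297] [ 0.4911 -0.2765 -2.0402]
27 [-0.21  0.5   1.6  -0.56  0.96 -0.  ] 0.0 [-0.19  0.05  0.01] [-0.1 -0.1  0.2]
38 [-0.16  0.54  1.67 -0.83  0.94  0.26] 0.0 [-0.59  0.05  1.18] [ -0.1 -11.1   0.2]
38 [-0.15  0.54  1.67 -0.83  0.94  0.26] 0.0 [-0.4   0.05  1.34] [ -0.1 -11.1   0.2]
```

Free so far. I finish the tip, settle onto the hook, then open.

>>> step_arm(
  increments=[
    {"delta_pos": [-0.3,0,0.6],"dr": [0,-5.5,0],"fingers": 0.2},
    {"delta_pos": [-0.5,0,1.2],"dr": [0,-11,0],"fingers": 0.2},
    {"delta_pos": [-0.4,0,1.3],"dr": [0,-11,0],"fingers": 0.2},
    {"delta_pos": [-0.4,0,1.3],"dr": [0,-11,0],"fingers": 0.2},
    {"delta_pos": [-0.4,0,1.3],"dr": [0,-11,0],"fingers": 0.2},
  ],
)

```text
time: 14.2
tool_pos: [0.5726, -0.1697, 0.1436]
tool_rot: [3.139, 0.662, 1.663]
contact_force: [0.7, -0.0, -0.7]
opening: 0.0583
grip_force: 20.0
```

>>> step_arm(
  increments=[
    {"delta_pos": [0,0,0],"dr": [0,0,0],"fingers": -0.35},
    {"delta_pos": [0,0,0],"dr": [0,0,0],"fingers": -0.5},
    {"delta_pos": [0,0,0],"dr": [0,0,0],"fingers": -0.7},
    {"delta_pos": [0,0,0],"dr": [0,0,0],"fingers": -1},
    {"delta_pos": [0,0,0],"dr": [0,0,0],"fingers": -1},
  ],
)

```text
time: 14.82
tool_pos: [0.5724, -0.1691, 0.143]
tool_rot: [3.141, 0.664, 1.666]
contact_force: [-0.3, -0.3, -0.6]
opening: 0.0907
grip_force: 0.0
```

>>> step_arm(
  increments=[
    {"delta_pos": [0,0,0],"dr": [0,0,0],"fingers": -1},
    {"delta_pos": [0,0,-1],"dr": [0,0,0],"fingers": -1},
    {"delta_pos": [0,0,-3],"dr": [0,0,0],"fingers": -1},
    {"delta_pos": [0,0,-5],"dr": [0,0,0],"fingers": -1},
    {"delta_pos": [0,0,-7],"dr": [0,0,0],"fingers": -1},
  ],
)

```text
time: 15.45
tool_pos: [0.5682, -0.1255, 0.1993]
tool_rot: [3.14, 0.664, 1.666]
contact_force: [0.3, -0.1, -0.2]
opening: 0.0918
grip_force: 0.0
```

>>> step_arm(
  increments=[
    {"delta_pos": [0,0,-3],"dr": [0,0,0],"fingers": -1},
    {"delta_pos": [0,0,-6],"dr": [0,0,0],"fingers": -1},
    {"delta_pos": [0,0,-9],"dr": [0,0,0],"fingers": -1},
    {"delta_pos": [0,0,-9],"dr": [0,0,0],"fingers": -1},
    {"delta_pos": [0,0,-9],"dr": [0,0,0],"fingers": -1},
  ],
)

```text
time: 16.08
tool_pos: [0.5625, -0.0713, 0.2683]
tool_rot: [-3.141, 0.664, 1.667]
contact_force: [0.7, -0.9, -0.4]
opening: 0.092
grip_force: 0.0
```

```bash
python3 - <<'E'
from h import *
o=np.zeros((480,800,3),np.uint8);im=viewer.read_camera("side")[:,:,::-1]
o[:,:400]=cv2.resize(im[170:290,260:360],(400,480),interpolation=cv2.INTER_CUBIC)
o[:,400:]=cv2.resize(im[240:360,165:305],(400,343),interpolation=cv2.INTER_CUBIC)[:343].tolist()+[] if False else cv2.copyMakeBorder(cv2.resize(im[240:360,165:305],(400,343),interpolation=cv2.INTER_CUBIC),0,137,0,0,0)
cv2.imwrite("pics/c6.png",o)
for i in range(4):
    b=viewer.read_camera("side")[:,:,::-1];print(np.abs(b[185:250,280:350].astype(int)-im[185:250,280:350]).mean())
E
```

```text
0.7258608058608058
0.7383150183150183
0.6920146520146521
0.5857142857142857
```

View pics/c6.png

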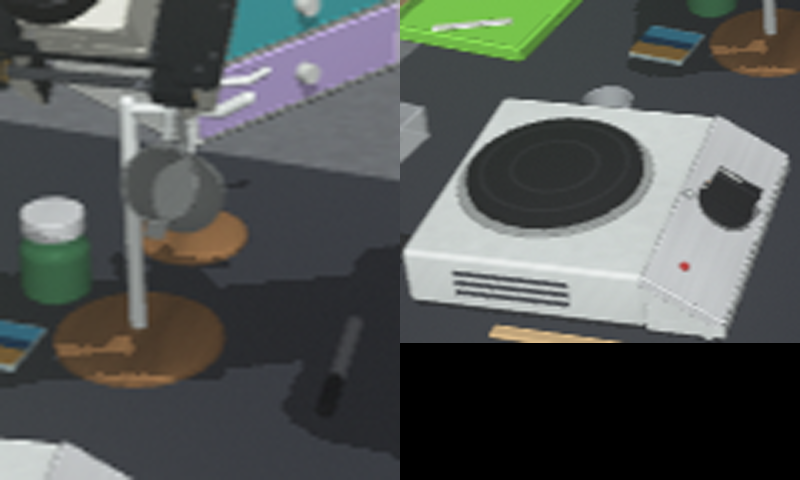

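The jug hangs by its handle on the big hook with its mouth towards the camera, and the dial bar points up the slope at the OFF dot. I back off and let it settle.

>>> step_arm(
  increments=[
    {"delta_pos": [0,0,-3],"dr": [0,0,0],"fingers": -1},
    {"delta_pos": [0,0,-6],"dr": [0,0,0],"fingers": -1},
    {"delta_pos": [0,0,-9],"dr": [0,0,0],"fingers": -1},
    {"delta_pos": [0,0,-9],"dr": [0,0,0],"fingers": -1},
    {"delta_pos": [0,0,-9],"dr": [0,0,0],"fingers": -1},
  ],
)

```text
time: 16.95
tool_pos: [0.5573, -0.0165, 0.3387]
tool_rot: [-3.14, 0.664, 1.667]
contact_force: [0.6, -0.0, -0.7]
opening: 0.0917
grip_force: 0.0
```

>>> step_arm(
  increments=[
    {"delta_pos": [0,0,0],"dr": [0,0,0],"fingers": -1},
    {"delta_pos": [0,0,0],"dr": [0,0,0],"fingers": -1},
    {"delta_pos": [0,0,0],"dr": [0,0,0],"fingers": -1},
    {"delta_pos": [0,0,0],"dr": [0,0,0],"fingers": -1},
    {"delta_pos": [0,0,0],"dr": [0,0,0],"fingers": -1},
  ],
)

```text
time: 17.58
tool_pos: [0.5576, -0.0159, 0.34]
tool_rot: [3.141, 0.664, 1.666]
contact_force: [-0.2, -0.2, -0.8]
opening: 0.0917
grip_force: 0.0
```

```bash
python3 - <<'E'
from h import *
f=[viewer.read_camera("side").astype(int) for _ in range(21)]
d=lambda a,b,s:np.abs(a-b)[s].mean().round(3)
J=np.s_[205:235,285:322];S=np.s_[300:340,200:240]
print([d(f[i],f[0],J) for i in range(1,21)],[d(f[i],f[0],S) for i in(1,10,20)],robot.observe()['time'])
E
```

```text
[np.float64(0.516), np.float64(0.509), np.float64(0.535), np.float64(0.502), np.float64(0.502), np.float64(0.522), np.float64(0.508), np.float64(0.514), np.float64(0.536), np.float64(0.525), np.float64(0.509), np.float64(0.495), np.float64(0.514), np.float64(0.527), np.float64(0.52), np.float64(0.516), np.float64(0.51), np.float64(0.523), np.float64(0.502), np.float64(0.51)] [np.float64(0.529), np.float64(0.497), np.float64(0.509)] 18.625
```

The jug is at rest: image differences over a second are at noise level.

```bash
python3 -c "
from cell import robot
print(robot.hand_in())"
```

```text
the job is handed in; nothing more can be done
None
```

The hotplate dial was turned to OFF first, then the jug was hung by its handle on the larger stand's hook, where it hung still with the gripper clear, and the job was handed in at about 19 s.

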